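# Lock the tablets away in the bathroom medicine box

## Robot

A 6-joint arm with a two-finger parallel gripper is mounted at the origin on the work surface. World frame = base frame: x ahead of the robot, y to its left, z up, the work surface at z = 0. Lengths are in m, angles in rad, forces in N, time in s.
With the tool pointing down it reaches from about 0.325 to 0.85 m from the base axis. Payload 15.5 kg.
Tool frame: the origin (TCP) lies midway between the tips of the shut fingers; the grasp point (between the pads) lies robot.tcp_to_grasp behind it (robot.tcp_to_grasp is the distance from the TCP to the grasp point, in m); z points along the fingers, y is the line along which they close (so a half turn about z gives the same grasp; the last joint's range is limited). The gripper opens to 91 mm and grips with 3 to 60 N. Pads are 32 mm wide; open, the fingers measure 118 mm over their backs; the gripper's body (76 mm by 178 mm) begins 60 mm behind the grasp point.
Start: joints at [-0.096, 0.494, 1.345, -0, 1.302, -0.096], TCP at [0.625, 0, 0.214] pointing down, gripper open.
Joint ranges: [-2.91, 2.91], [-0.82, 2.16], [0.22, 2.67], [-1.22, 4.37], [0.12, 2.79], [-3.08, 3.08]. Speed limits (rad/s): [1.89, 1.89, 2.57, 3.01, 3.01, 3.01].

## Interface

Orientations are given as a 3x3 rotation matrix whose columns are the frame's x, y, z axes.
In Python, from plant import observe, optics, hand_in, recognise, masks_of, robot gives the robot as it stands.
- The arm moves only by the shell command python3 -m pendant 'ROWS' [FORCE]. ROWS is JSON, a list of rows, each a list of 7 numbers: the opening, from 0 (shut) to 1 (fully open), then the shift along the tool's x, y, z in m, then the turn, a rotation vector about the tool's x, y, z in degrees. A call has exactly 5 rows; each row is the pose to reach, as a shift and turn from the pose commanded when the call began, along the tool's axes at that moment; what a row does not reach only later rows make up. A row lasts 1/12 s, in which the tool goes at most 41.7 mm and 7.16 degrees, less where a joint would pass 70% of its speed; a pose out of reach is approached as far as the arm can. A call with a gripper value outside its range is refused whole. The fingers move at their own pace and stop on an object; FORCE is the grip in N (left out, the last holds). Time passes only in rows, so rows that repeat a pose let the fingers close, or fill a call up. It gives the time, the measured TCP pose, the force, the opening and the grip force at its end, in the units of the state.
- observe(): the state, without advancing time (a new reading comes with each control period).
- optics.grab_frame(name): name is "scene" or "side" or "wrist"; returns the picture (384x512x3 uint8, red, green, blue); there is no depth.
- optics.camera_info(name): a dict with "intrinsics" (3x3 intrinsics, pixels), "dist_coeffs" ([k1, k2, p1, p2, k3] as OpenCV has them; the pictures are not rectified), "cam_to_world" (4x4, takes a point from camera to world coordinates); the wrist camera has in their place "hand_eye" (4x4, takes a point from camera to tool coordinates, whose origin is the TCP and whose axes are the flange's). Camera axes: x right, y down, z forward; pixel columns grow to the right and rows downward; lengths in m; the calibration is good to about 2 mm. A picture is of the moment at which its call begins: read the wrist's pose just before it. camera_info takes no time and is no camera call.
- hand_in(): hands the job in; it is judged then, once.
Trained networks look in the newest picture that a camera, given by its name, has taken for a name from the list of things; names that differ only in an ending like _2 or _b are one class to them, and where a whole thing is asked for, a point or a joint stands for the part that bears it (a point fixed in the world has none). Each returns a list of dicts, best first, with "confidence" (0 to 1); they miss things now and then, are a little off and sometimes report something else, mostly with a low value. They report only what shows in the picture. A call takes as long as a camera call.
- recognise(camera, query): "rect" ([left, top, width, height] in pixels, round what is visible of it).
- masks_of(camera, query): "mask" (384x512 bool, what is visible of it) and "rect" ([left, top, width, height] in pixels, round what is visible of it).
The state is a dict: "t": time; "joints": joint angles; "dq": joint speeds; "joint_torque": joint torques, N m; "tool_pos": TCP position; "tcp_rot": TCP orientation; "wrist_force": force on the tool from outside, world axes, zero at the start; "ft_torque": the same for the moment, N m; "width": finger opening in m; "gripper_force": force on a finger pad.
Only numpy, scipy, OpenCV 4.12 (cv2) and the standard library are available. Lean on these libraries where they do the work, as an engineer would, in place of code of your own. Each camera call takes 0.05 s, during which the arm holds its last target. There are 200 camera calls.

## Task

Lock the tablets away from the children: first move the red shaving-foam can, which stands in the way of the medicine box's drawer, upright onto the wooden tray, then pull the drawer open, stand the amber tablet jar upright in it, let go of it and push the drawer fully shut. Last, with the drawer shut, turn the black lock knob on the sloping panel clockwise until it clicks past its detent, all the way to its stop. Leave the tumbler, pump bottle and soap dish where they stand, and do not tip over the can or the jar.

Things in the scene. Friction and masses are not known exactly. Their poses are not given: they have to be found in the camera images.
- medicine_box: White fixed box, 220 deep (x) x 260 wide (y) x 135 mm high. Origin at counter level under the middle of its front edge; x points into the box, away from the robot (yaw within 0.15 rad), z up. On its top, from 30 mm behind the front: a grey wedge 150 wide, up to z = 202 mm, its panel (110 mm long) sloping 35 degrees from level, rising to the back, facing the robot; the knob sits mid-slope.
- drawer (a joint): How far the blue-fronted drawer is pulled out of the box, in m: 0 shut, 0.14 fully out (end stop). It slides towards the robot along the box's -x axis, takes about 2 N, and stays where it is left.
- drawer_handle (a point): Middle of the drawer's steel handle: a level round bar 12 mm thick, 120 mm long along the box's y axis, 42 mm in front of the drawer face, its centre 102 mm above the counter, on a post at each end; free above and below; moves with the drawer. The drawer front's top is 124 mm, the box's top 135 mm above the counter.
- drawer_floor (a point): Point on the drawer's inner floor, on its middle line, 78 mm behind its front face, 24 mm above the counter; moves with the drawer, axes as the box's. Front panel 12 mm thick; inside 184 deep x 200 mm wide, sides 50 mm high. Fully out, the floor is open from above from 66 mm before this point to 62 mm behind it (the box's front edge). Inner height 101 mm: the jar fits standing.
- lock (a joint): Lock knob angle in rad: 0 unlocked (red-striped end points straight up the slope, to the green dot; starts within 0.1), 1.3 locked (end stop, red dot). Grows clockwise as seen facing the slope. A detent resists with up to about 0.25 N m until half-way (0.65); past that it snaps over towards 1.3 and stays; let go before half-way, it springs back.
- knob_grip (a point): Grip point of the black lock knob, on its axis, 32 mm above the slope. The grip is a bar 66 mm long (this point's x axis, turning with the knob), 16 mm thick (y), from 10 to 42 mm above the slope, on a steel disc 72 mm across. The point's z axis is the knob's axis, out of the slope, leaning 35 degrees from vertical towards the robot: the tool takes the bar pointing along -z of this point.
- foam_can: Red shaving-foam can with white cap, 54 mm across, 140 mm high, about 250 g, standing upright about 115 mm in front of the medicine box. Origin at the centre of its underside, z up.
- tablet_jar: Amber tablet jar with paper label and white screw cap, 56 mm across up to 70 mm height, cap 51 mm across up to 90 mm; about 120 g, standing upright on the counter to one side. Origin at the centre of its underside, z up.
- tray: Fixed square wooden tray, 160 x 160 mm, floor 6 mm thick, rim 14 mm high and 6 mm wide (148 mm clear inside), on the other side than the jar (left or right varies). Origin at the centre of its underside.
- tumbler: Bystander: blue tumbler with two toothbrushes, 64 mm across, about 185 mm high with the brushes. Origin at the centre of its underside.
- pump_bottle: Bystander: green soap bottle with white pump, 62 mm across, 163 mm high. Origin at the centre of its underside.
- soap_dish: Bystander: white soap dish with pink soap, 80 x 120 mm, 32 mm high. Origin at the centre of its underside.

How it is judged:
By the outcome, as a careful person would: the job done as asked, in the order asked, and still so for the second after the job is handed in, with the robot touching nothing.
It also fails if it takes over 72 s, if anything falls off the work surface, if the arm or the gripper's body presses on something with over 40 N, if the wrist force passes 120 N, or if a joint passes its speed limit or range.

## Working session

There is one attempt and no reset: what is moved stays moved. The work goes in short steps, Python scripts to look and compute and a shell command to move; the robot and the scene stay as the last step left them, time stands still between calls to the robot, and variables do not carry over. Pictures are saved under pics/ and viewed, at most 10 in all, crops included, and the job is handed in when it is done.

```bash
ls; mkdir -p pics
python3 - <<'E'
from plant import observe, optics, robot
import cv2,numpy as np
print(robot.tcp_to_grasp, observe())
for n in("scene","side"):
    im=optics.grab_frame(n); cv2.imwrite(f"pics/{n}0.png",im[:,:,::-1])
    print(n,optics.camera_info(n))
print(optics.camera_info("wrist"))
E
```

```text
pics
0.0188 {'t': 0.0, 'joints': array([-9.55180579e-02,  4.94158875e-01,  1.34610739e+00, -8.53203301e-06,
        1.30251101e+00, -9.54908740e-02]), 'dq': array([-0.00111609, -0.00102329,  0.00031084,  0.00010772,  0.00111397,
       -0.00081078]), 'joint_torque': array([-1.07322368e-03, -8.78814626e+01, -3.81857479e+01,  7.05250050e-02,
        5.33505273e-02, -1.50444166e-04]), 'tool_pos': array([6.24629353e-01, 2.45114552e-05, 2.13361428e-01]), 'tcp_rot': array([[ 2.49792123e-05,  9.99999303e-01, -1.18000380e-03],
       [ 9.99999994e-01, -2.48555754e-05,  1.04791221e-04],
       [ 1.04761819e-04, -1.18000641e-03, -9.99999298e-01]]), 'wrist_force': array([-0.47156706,  0.0533205 , -0.49173003]), 'ft_torque': array([ 0.01713155, -0.0615904 ,  0.0066031 ]), 'gripper_force': 0.0, 'width': 0.09105020436791456}
scene {'intrinsics': array([[450.11699447,   0.        , 245.05967303],
       [  0.        , 450.11699447, 187.66735866],
       [  0.        ,   0.        ,   1.        ]]), 'dist_coeffs': array([-0.12849211,  0.        ,  0.        ,  0.        ,  0.        ]), 'cam_to_worl
[... 688 characters left out ...]
.5173171 ,  0.76138683],
       [ 0.        ,  0.        ,  0.        ,  1.        ]])}
{'intrinsics': array([[329.6201656 ,   0.        , 254.78844802],
       [  0.        , 329.6201656 , 197.31978057],
       [  0.        ,   0.        ,   1.        ]]), 'dist_coeffs': array([-0.06933143,  0.        ,  0.        ,  0.        ,  0.        ]), 'hand_eye': array([[-3.19309462e-04, -9.59027828e-01, -2.83311707e-01,
         7.91898893e-02],
       [ 9.99999888e-01, -4.05293519e-04,  2.44883409e-04,
         1.38746949e-05],
       [-3.49674403e-04, -2.83311597e-01,  9.59027850e-01,
        -1.70543201e-01],
       [ 0.00000000e+00,  0.00000000e+00,  0.00000000e+00,
         1.00000000e+00]])}
```

View images.

View pics/scene0.png

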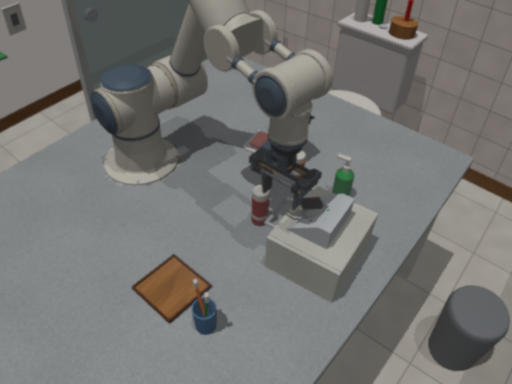

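View pics/side0.png

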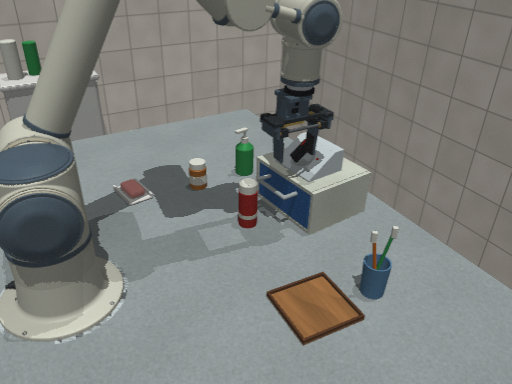

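```bash
cat > h.py <<'E'
from plant import observe, optics, recognise, masks_of, robot
import cv2,numpy as np
from scipy.optimize import least_squares
def cam(n):
    c=optics.camera_info(n)
    if n=="wrist":
        s=observe();T=np.eye(4);T[:3,:3]=s['tcp_rot'];T[:3,3]=s['tool_pos'];M=T@c['hand_eye']
    else: M=c['cam_to_world']
    return c['intrinsics'],c['dist_coeffs'],M
def proj(C,P):
    K,d,M=C;W=np.linalg.inv(M);r,_=cv2.Rodrigues(W[:3,:3])
    return cv2.projectPoints(np.asarray(P,float).reshape(-1,1,3),r,W[:3,3],K,d)[0].reshape(-1,2)
def ray(C,uv):
    K,d,M=C;n=cv2.undistortPoints(np.array([[uv]],float),K,d)[0,0]
    v=M[:3,:3]@np.r_[n,1];return M[:3,3],v/np.linalg.norm(v)
def atz(C,uv,z):
    o,v=ray(C,uv);return o+v*(z-o[2])/v[2]
def tri(L):
    A=np.zeros((3,3));b=np.zeros(3)
    for C,uv in L:
        o,v=ray(C,uv);P=np.eye(3)-np.outer(v,v);A+=P;b+=P@o
    return np.linalg.solve(A,b)
def best(n,q,thr=0.3):
    r=masks_of(n,q)
    return r[0] if r and r[0]['confidence']>thr else None
E
python3 - <<'E'
from h import *
import pickle
D={}
for n in("scene","side"):
    for q in["medicine_box","drawer","drawer_handle","lock","foam_can","tablet_jar","tray","tumbler","pump_bottle","soap_dish"]:
        r=masks_of(n,q)
        print(n,q,[(round(float(x['confidence']),2),[int(v) for v in x['rect']],int(x['mask'].sum())) for x in r[:3]])
        if r: D[n,q]=r[0]
pickle.dump(D,open('D.pkl','wb'))
E
```

```text
scene medicine_box [(0.82, [264, 188, 114, 116], 8248)]
scene drawer [(0.54, [264, 193, 29, 32], 191)]
scene drawer_handle [(0.63, [263, 198, 28, 30], 158)]
scene lock [(0.95, [301, 196, 25, 22], 450), (0.45, [250, 183, 20, 41], 589)]
scene foam_can [(0.6, [251, 184, 18, 39], 560)]
scene tablet_jar [(0.69, [289, 148, 13, 26], 150)]
scene tray [(0.63, [130, 254, 83, 68], 2791)]
scene tumbler []
scene pump_bottle [(0.84, [331, 157, 22, 39], 578), (0.46, [247, 129, 20, 20], 272)]
scene soap_dish [(0.87, [247, 130, 22, 22], 262), (0.72, [262, 196, 31, 31], 233)]
side medicine_box [(0.87, [256, 134, 112, 99], 7610)]
side drawer [(0.73, [252, 161, 57, 68], 1759)]
side drawer_handle [(0.98, [256, 162, 55, 65], 1704)]
side lock [(0.87, [288, 142, 24, 24], 382)]
side foam_can [(0.67, [236, 176, 20, 52], 899)]
side tablet_jar [(0.69, [189, 160, 17, 31], 471)]
side tray [(0.77, [267, 274, 94, 68], 4121)]
side tumbler [(0.82, [358, 223, 37, 75], 1337), (0.36, [268, 271, 93, 74], 4047)]
side pump_bottle [(0.83, [235, 130, 14, 46], 655)]
side soap_dish [(0.84, [113, 178, 36, 24], 620)]
```

```bash
cat >> h.py <<'E'
def cyl(x,y,prof,n=40):
    a=np.linspace(0,2*np.pi,n,endpoint=False)
    return np.vstack([np.c_[x+r*np.cos(a),y+r*np.sin(a),0*a+z] for r,z in prof])
def fitcyl(views,prof,x0,z=0,fz=False):
    # views: list of (C,rect)
    def f(p):
        e=[]
        for C,(l,t,w,h) in views:
            q=proj(C,cyl(p[0],p[1],[(r,zz+(p[2] if fz else z)) for r,zz in prof]))
            a,b=q.min(0),q.max(0); e+=[a[0]-l+.5,b[0]-l-w+.5,a[1]-t+.5,b[1]-t-h+.5]
        return e
    s=least_squares(f,list(x0)+([z] if fz else []),loss='soft_l1');return s.x,np.round(s.fun,1)
E
python3 - <<'E'
from h import *
import pickle
D=pickle.load(open('D.pkl','rb'));S,I=cam("scene"),cam("side")
V=lambda q,ns=("scene","side"):[(cam(n),D[n,q]['rect']) for n in ns]
can=[(.027,0),(.027,.14)]; jar=[(.028,0),(.028,.07),(.0255,.09)]
print('can',fitcyl(V('foam_can'),can,(.6,0),fz=True))
print('can side',fitcyl(V('foam_can',("side",)),can,(.6,0)), 'scene',fitcyl(V('foam_can',("scene",)),can,(.6,0)))
print('jar side',fitcyl(V('tablet_jar',("side",)),jar,(.6,.2)))
print('jar both',fitcyl(V('tablet_jar'),jar,(.6,.2),fz=True))
print('tumb',fitcyl(V('tumbler',("side",)),[(.032,0),(.032,.185)],(.8,-.3)))
print('pump',fitcyl(V('pump_bottle'),[(.031,0),(.031,.12),(.01,.163)],(.8,.2)))
for n in("scene","side"):
    c,_=cv2.findContours(D[n,'tray']['mask'].astype(np.uint8),0,2);c=max(c,key=cv2.contourArea)[:,0]
    P=np.array([atz(cam(n),u,.012)[:2] for u in c.astype(float)],np.float32);print(n,'tray',cv2.minAreaRect(P))
    im=cv2.imread(f'pics/{n}0.png')
    l,t,w,h=D[n,'medicine_box']['rect'].astype(int) if hasattr(D[n,'medicine_box']['rect'],'astype') else map(int,D[n,'medicine_box']['rect'])
    l-=14;t-=14;print(n,'crop',l,t);cv2.imwrite(f'pics/{n}_c.png',cv2.resize(im[t:t+140,l:l+140],None,fx=4,fy=4,interpolation=2))
a=cv2.imread('pics/scene_c.png')[:,:400];
E
python3 -c "
import cv2,numpy as np
a=cv2.imread('pics/scene_c.png');b=cv2.imread('pics/side_c.png')
s=lambda i:cv2.resize(i,(400,400))
cv2.imwrite('pics/cc.png',np.hstack([s(a),s(b)]))"
```

```text
can (array([ 5.12899046e-01,  5.46842074e-02, -3.36918887e-04]), array([-0.4,  0.5, -2.2,  1.7,  0.1, -0.2, -0. ,  0.2]))
can side (array([0.51290477, 0.05456926]), array([ 0.1, -0.1, -0.1,  0.1])) scene (array([0.51279196, 0.05445948]), array([-0.4,  0.4, -2.3,  1.6]))
jar side (array([0.46954068, 0.29674697]), array([-0.7,  0.8, -1. ,  0.7]))
jar both (array([ 0.4713952 ,  0.30794071, -0.00181635]), array([-2.9,  1. ,  1.7,  5.1, -1.5, -0.1, -2. , -0.6]))
tumb (array([ 0.64058834, -0.32617052]), array([-2.8,  1.7, -4.8,  1. ]))
pump (array([0.64758736, 0.3250804 ]), array([-1.4,  0.7, -2.1,  3.4, -1.9,  2.2, -2.7,  0.3]))
scene tray ((0.4932687282562256, -0.3085126280784607), (0.1641121357679367, 0.16422705352306366), 88.88253784179688)
scene crop 250 174
side tray ((0.4867789149284363, -0.31174296140670776), (0.17206458747386932, 0.16806292533874512), 87.80575561523438)
side crop 242 120
```

View pics/cc.png

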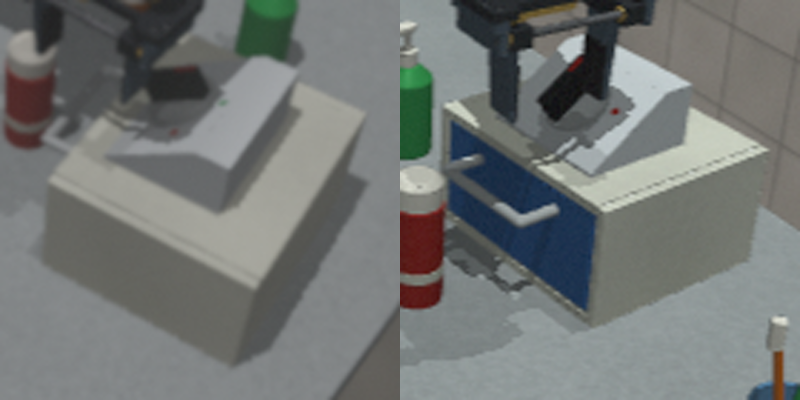

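Run:
```python
from h import *
S,I=cam("scene"),cam("side")
# (cam, uv, xb, yb, top?)
O=[(S,(268.2,237),0,-.13,1),(S,(340.3,274.1),.22,-.13,1),(S,(378.1,215),.22,.13,1),(S,(264.7,266.8),0,-.13,0),(S,(331.2,301.8),.22,-.13,0),
(I,(258.5,156),0,.13,1),(I,(311.3,193.5),0,-.13,1),(I,(370.8,172.5),.22,-.13,1),(I,(309.2,233.8),0,-.13,0),(I,(365.2,210.3),.22,-.13,0)]
def P(p,x,y,z):
    c,s=np.cos(p[2]),np.sin(p[2]);return [p[0]+c*x-s*y,p[1]+s*x+c*y,z]
f=lambda p:np.concatenate([proj(C,[P(p,x,y,p[3]*t+p[4]*(1-t))])[0]-uv for C,uv,x,y,t in O])
s=least_squares(f,[.63,.05,0,.135,0],loss='soft_l1');print(s.x,np.round(s.fun.reshape(-1,2),1))
for n,g in(("S",[0,1,2,3,4]),("I",[5,6,7,8,9])):
    f2=lambda p:np.concatenate([proj(O[i][0],[P(p,O[i][2],O[i][3],.135*O[i][4])])[0]-O[i][1] for i in g])
    print(n,least_squares(f2,[.63,.05,0]).x)
p=s.x
print('handle',P(p,-.042,0,.102),'knob slope mid', P(p,.03+.055*np.cos(.611),0,0))
for C,uv in((S,None),(I,None)): print(proj(C,[P(p,-.042,.06,.102),P(p,-.042,-.06,.102)]))
```

```text
[0.6310719  0.05251529 0.08823311 0.13222508 0.00094633] [[-1.   0. ]
 [-0.6  1.6]
 [ 1.7 -0.8]
 [ 0.3 -1.1]
 [ 0.5  1.3]
 [-1.7 -0.1]
 [ 1.7  0.3]
 [ 0.2 -0.2]
 [-0.4  0. ]
 [-0.9 -0.1]]
S [0.62991174 0.05081976 0.09871765]
I [0.63155087 0.05271523 0.07135443]
handle [np.float64(0.5892352768345829), np.float64(0.048814307280527915), 0.102] knob slope mid [np.float64(0.7058290646544492), np.float64(0.05912851912315026), 0]
[[289.03264325 197.90422159]
 [267.65135175 221.93152858]]
[[258.46558614 177.83036619]
 [283.59591657 196.19334946]]
```

```bash
python3 -m pendant '[[1,0.014,-0.028,-0.01,0,0,0],[1,0.028,-0.056,-0.02,0,0,-6],[1,0.041,-0.084,-0.02,0,0,-13],[1,0.055,-0.112,-0.02,0,0,-20],[1,0.055,-0.112,-0.02,0,0,-27]]' 20
python3 -m pendant '[[1,0,0,0,0,0,-7],[1,0,0,0,0,0,-14],[1,0,0,0,0,0,-21],[1,0,0,0,0,0,-28],[1,0,0,0,0,0,-35]]'
python3 -m pendant '[[1,0,0,0,0,0,-7],[1,0,0,0,0,0,-14],[1,0,0,0,0,0,-21],[1,0,0,0,0,0,-28],[1,0,0,0,0,0,-28]]'
python3 - <<'E'
from h import *
s=observe();print(s['t'],s['joints'],s['tool_pos'],s['tcp_rot'].round(3))
C=cam("wrist");im=optics.grab_frame("wrist");cv2.imwrite("pics/w1.png",im[:,:,::-1])
for q in ["foam_can","drawer_handle","lock"]:
    r=masks_of("wrist",q);print(q,[(round(float(x['confidence']),2),[int(v) for v in x['rect']]) for x in r[:2]])
    if q=="foam_can" and r: print(fitcyl([(C,r[0]['rect'])],[(.027,0),(.027,.14)],(.513,.055)))
E
```

```text
t: 1.52
tool_pos: [0.5082, 0.0569, 0.234]
tcp_rot: [[-0.46, 0.888, -0.003], [0.888, 0.46, 0.001], [0.002, -0.002, -1.0]]
wrist_force: [0.7, 0.4, 0.2]
width: 0.0912
gripper_force: 0.0
t: 1.93
tool_pos: [0.513, 0.055, 0.234]
tcp_rot: [[-0.886, 0.464, 0.0], [0.464, 0.886, 0.0], [-0.0, 0.0, -1.0]]
wrist_force: [-0.6, 0.1, 0.3]
width: 0.0911
gripper_force: 0.0
t: 2.35
tool_pos: [0.513, 0.055, 0.234]
tcp_rot: [[-1.0, -0.007, 0.0], [-0.007, 1.0, -0.0], [-0.0, -0.0, -1.0]]
wrist_force: [0.3, 0.2, 0.7]
width: 0.0912
gripper_force: 0.0
2.35 [-8.95278176e-03  3.19344553e-01  1.58297005e+00 -6.27146752e-05
  1.23916890e+00 -1.58644740e+00] [0.51300848 0.0549885  0.23397024] [[-1.    -0.007  0.   ]
 [-0.007  1.    -0.   ]
 [-0.    -0.    -1.   ]]
foam_can [(0.86, [222, 147, 60, 79]), (0.19, [160, 247, 175, 62])]
(array([0.5115118, 0.0515296]), array([-2. ,  2. , -3.2,  1.2]))
drawer_handle [(0.92, [162, 248, 173, 62]), (0.44, [474, 1, 35, 8])]
lock [(0.32, [159, 246, 178, 64])]
```

View pics/w1.png

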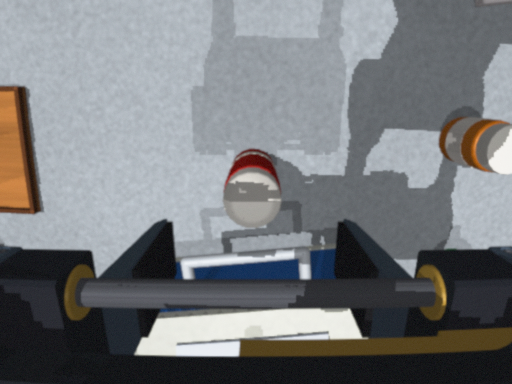

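```bash
python3 -m pendant '[[1,0,-0.002,0.035,0,0,0],[1,0,-0.002,0.07,0,0,0],[1,0,-0.002,0.11,0,0,0],[1,0,-0.002,0.145,0,0,0],[1,0,-0.002,0.162,0,0,0]]' 20
python3 -m pendant '[[0.6,0,0,0,0,0,0],[0.4,0,0,0,0,0,0],[0.3,0,0,0,0,0,0],[0.3,0,0,0,0,0,0],[0.3,0,0,0,0,0,0]]' 20
python3 -m pendant '[[0.3,0,0,0,0,0,0],[0.3,0,0,-0.005,0,0,0],[0.3,0,0,-0.015,0,0,0],[0.3,0,0,-0.035,0,0,0],[0.3,0,0,-0.055,0,0,0]]' 20
```

```text
t: 2.97
tool_pos: [0.5111, 0.053, 0.0685]
tcp_rot: [[-1.0, 0.003, -0.004], [0.003, 1.0, 0.0], [0.004, 0.0, -1.0]]
wrist_force: [-1.0, -0.0, -0.9]
width: 0.091
gripper_force: 0.0
t: 3.38
tool_pos: [0.5139, 0.053, 0.0733]
tcp_rot: [[-1.0, 0.0, 0.003], [0.0, 1.0, -0.0], [-0.003, -0.0, -1.0]]
wrist_force: [0.6, 0.1, 0.8]
width: 0.0608
gripper_force: 0.0
t: 3.8
tool_pos: [0.5124, 0.053, 0.128]
tcp_rot: [[-1.0, 0.0, -0.001], [0.0, 1.0, 0.0], [0.001, 0.0, -1.0]]
wrist_force: [0.4, 0.1, -2.7]
width: 0.054
gripper_force: 20.0
```

```bash
python3 -m pendant '[[0.3,0.002,-0.02,0,0,0,0],[0.3,0.007,-0.055,0,0,0,0],[0.3,0.012,-0.095,0,0,0,0],[0.3,0.017,-0.135,0,0,0,0],[0.3,0.022,-0.175,0,0,0,0]]' 20
python3 -m pendant '[[0.3,0,-0.04,0,0,0,0],[0.3,0,-0.08,0,0,0,0],[0.3,0,-0.12,0,0,0,0],[0.3,0,-0.155,0,0,0,0],[0.3,0,-0.188,0,0,0,0]]' 20
python3 -m pendant '[[0.3,0,0,0,0,0,0],[0.3,0,0,0.01,0,0,0],[0.3,0,0,0.022,0,0,0],[0.3,0,0,0.034,0,0,0],[0.3,0,0,0.04,0,0,0]]' 20
python3 - <<'E'
from h import *
import pickle
s=observe();print(s['t'],s['tool_pos'],s['wrist_force'])
Cs=[cam(n) for n in("scene","side")]
for n in("scene","side"):
    im=optics.grab_frame(n); cv2.imwrite(f"pics/{n}2.png",im[:,:,::-1])
    for q in("foam_can","tray"):
        r=masks_of(n,q);print(n,q,[(round(float(x['confidence']),2),[int(v) for v in x['rect']]) for x in r[:2]])
a=cv2.imread("pics/side2.png")[150:350,230:430];b=cv2.imread("pics/scene2.png")[180:340,110:270]
cv2.imwrite("pics/c2.png",np.hstack([cv2.resize(a,(400,400)),cv2.resize(b,(400,400))]))
E
```

```text
t: 4.22
tool_pos: [0.4906, -0.1236, 0.128]
tcp_rot: [[-1.0, -0.001, 0.001], [-0.001, 1.0, -0.0], [-0.001, -0.0, -1.0]]
wrist_force: [1.5, -0.5, -2.4]
width: 0.0541
gripper_force: 20.0
t: 4.63
tool_pos: [0.4906, -0.3124, 0.128]
tcp_rot: [[-1.0, 0.001, 0.0], [0.001, 1.0, -0.0], [-0.0, -0.0, -1.0]]
wrist_force: [1.5, 0.4, -2.5]
width: 0.0534
gripper_force: 20.0
t: 5.05
tool_pos: [0.4903, -0.3084, 0.0856]
tcp_rot: [[-1.0, -0.001, -0.002], [-0.001, 1.0, 0.002], [0.002, 0.002, -1.0]]
wrist_force: [-0.1, 1.1, -4.0]
width: 0.0536
gripper_force: 20.0
5.05 [ 0.4902745  -0.30837419  0.0855949 ] [-0.06616745  1.07443019 -4.03776098]
scene foam_can [(0.61, [159, 254, 21, 41]), (0.25, [300, 198, 26, 17])]
scene tray [(0.98, [130, 261, 81, 62])]
side foam_can [(0.57, [303, 255, 23, 55])]
side tray [(0.63, [263, 278, 99, 66])]
```

View pics/c2.png

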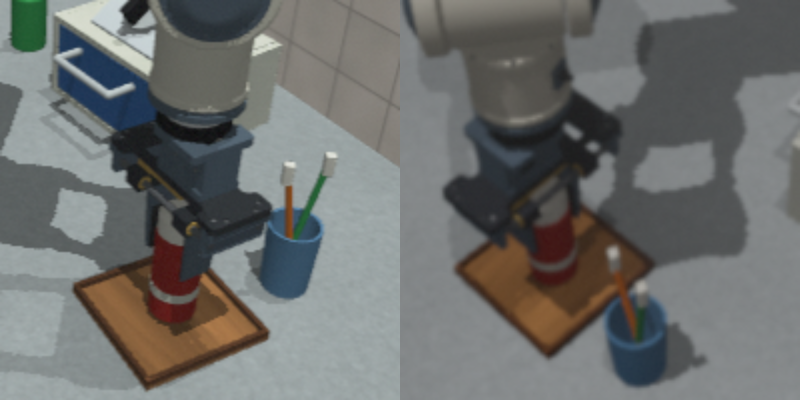

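```bash
python3 -m pendant '[[0.3,0,0,0.001,0,0,0],[0.3,0,0,0.002,0,0,0],[0.3,0,0,0.003,0,0,0],[0.3,0,0,0.004,0,0,0],[0.3,0,0,0.005,0,0,0]]' 20
python3 -m pendant '[[0.3,0,0,0.001,0,0,0],[0.3,0,0,0.002,0,0,0],[0.3,0,0,0.003,0,0,0],[0.3,0,0,0.003,0,0,0],[0.3,0,0,0.003,0,0,0]]' 20
```

```text
t: 5.77
tool_pos: [0.491, -0.31, 0.0818]
tcp_rot: [[-1.0, -0.0, -0.0], [-0.0, 1.0, 0.0], [0.0, 0.0, -1.0]]
wrist_force: [-0.8, -0.3, -3.3]
width: 0.0535
gripper_force: 20.0
t: 6.18
tool_pos: [0.491, -0.31, 0.079]
tcp_rot: [[-1.0, 0.0, 0.0], [0.0, 1.0, -0.0], [-0.0, -0.0, -1.0]]
wrist_force: [-0.6, -0.1, 0.2]
width: 0.0535
gripper_force: 20.0
```

```bash
cat >> h.py <<'E'
from scipy.spatial.transform import Rotation as Ro
def goal(p,R):
    s=observe();A=s['tcp_rot']
    print('shift',(A.T@(np.array(p)-s['tool_pos'])).round(4),'turn',Ro.from_matrix(A.T@R).as_rotvec(degrees=True).round(1))
E
python3 -m pendant '[[0.3,0,0,0.001,0,0,0],[0.5,0,0,0.001,0,0,0],[0.8,0,0,0.001,0,0,0],[1,0,0,0.001,0,0,0],[1,0,0,0.001,0,0,0]]' 20
python3 -m pendant '[[1,0,0,-0.01,0,0,0],[1,0,0,-0.045,0,0,0],[1,0,0,-0.085,0,0,0],[1,0,0,-0.125,0,0,0],[1,0,0,-0.16,0,0,0]]' 20
python3 -m pendant '[[1,0,0.03,0,0,0,7],[1,0,0.07,0,0,0,14],[1,0,0.11,0,0,0,21],[1,0,0.15,0,0,0,28],[1,0,0.185,0,0,0,35]]' 20
python3 - <<'E'
from h import *
optics.grab_frame("side")
can=[(.027,0),(.027,.14)]
v=[]
for n in("scene","side"):
    optics.grab_frame(n);r=masks_of(n,"foam_can");print([(round(float(x['confidence']),2),[int(v) for v in x['rect']]) for x in r[:2]])
    if r: v.append((cam(n),r[0]['rect']))
print(fitcyl(v,can,(.49,-.31),.006))
b=np.array([np.cos(.088),np.sin(.088),0]);t=np.radians(35)
z=np.sin(t)*b-np.cos(t)*np.array([0,0,1]);x=np.array([-np.sin(.088),np.cos(.088),0]);R=np.c_[x,np.cross(z,x),z];print(R)
goal(np.array([.589,.049,.102])+z*.0188-.13*z,R); print(observe()['t'])
E
```

```text
t: 6.6
tool_pos: [0.4911, -0.31, 0.0779]
tcp_rot: [[-1.0, 0.0, 0.0], [0.0, 1.0, -0.0], [-0.0, -0.0, -1.0]]
wrist_force: [0.0, -0.1, -0.0]
width: 0.0704
gripper_force: 0.0
t: 7.02
tool_pos: [0.491, -0.3099, 0.2412]
tcp_rot: [[-1.0, -0.0, 0.001], [-0.0, 1.0, -0.001], [-0.001, -0.001, -1.0]]
wrist_force: [1.3, -0.4, -0.5]
width: 0.0917
gripper_force: 0.0
t: 7.43
tool_pos: [0.4907, -0.1281, 0.2387]
tcp_rot: [[-0.835, 0.55, 0.001], [0.55, 0.835, -0.0], [-0.0, 0.0, -1.0]]
wrist_force: [0.6, -0.3, 0.2]
width: 0.091
gripper_force: 0.0
[(0.7, [155, 250, 27, 46])]
[(0.75, [302, 250, 30, 64]), (0.45, [190, 159, 13, 31])]
(array([ 0.49256874, -0.31011257]), array([-0.1, -1.5, -1.5, -1.1,  0.5,  1.2, -1. , -0.1]))
[[-0.08788647  0.81598233  0.57135698]
 [ 0.9961305   0.07199238  0.05040961]
 [ 0.          0.57357644 -0.81915204]]
shift [0.0656 0.1641 0.0453] turn [-32.5 -15.8  50.4]
7.6833
```

```bash
python3 -m pendant '[[0.6,0.007,0.017,0,-3.3,-1.6,5.0],[0.4,0.014,0.034,0,-6.5,-3.2,10],[0.3,0.02,0.05,0,-9.8,-4.8,15],[0.3,0.026,0.066,0,-13,-6.4,20],[0.3,0.033,0.082,0,-16.3,-8,25.2]]' 20
python3 - <<'E'
from h import *
b=np.array([np.cos(.088),np.sin(.088),0]);t=np.radians(35)
z=np.sin(t)*b-np.cos(t)*np.array([0,0,1]);x=np.array([-np.sin(.088),np.cos(.088),0]);R=np.c_[x,np.cross(z,x),z]
goal(np.array([.589,.049,.102])+z*.0188-.13*z,R); print(observe()['t'])
E
```

```text
t: 8.1
tool_pos: [0.509, -0.0442, 0.2384]
tcp_rot: [[-0.508, 0.808, 0.298], [0.858, 0.504, 0.095], [-0.073, 0.304, -0.95]]
wrist_force: [1.1, 0.3, 0.7]
width: 0.0608
gripper_force: 0.0
shift [0.0701 0.0437 0.0563] turn [-16.   -7.7  24.8]
8.1
```

```bash
python3 -m pendant '[[0.3,0.014,0.009,0.011,-3.2,-1.5,5.0],[0.3,0.028,0.018,0.022,-6.4,-3.1,10],[0.3,0.042,0.027,0.034,-9.6,-4.6,15],[0.3,0.056,0.035,0.045,-12.8,-6.2,20],[0.3,0.07,0.0437,0.0563,-16,-7.7,24.8]]' 20
python3 -m pendant '[[0.3,0,0,0,0,0,0],[0.3,0,0,0,0,0,0],[0.3,0,0,0,0,0,0],[0.3,0,0,0,0,0,0],[0.3,0,0,0,0,0,0]]' 20
python3 - <<'E'
from h import *
import pickle
D={};s=observe();print(s['t'],s['tool_pos'],s['width'],s['joints'])
ims=[]
for n in("scene","side","wrist"):
    C=cam(n);im=optics.grab_frame(n);ims.append(im[:,:,::-1].copy())
    for q in("drawer_handle","lock"):
        r=masks_of(n,q);print(n,q,[(round(float(x['confidence']),2),[int(v) for v in x['rect']]) for x in r[:2]])
        if r:D[n,q]=(C,r[0])
a=ims[1][110:240,230:360];
cv2.imwrite("pics/h1.png",np.hstack([cv2.resize(a,(400,400),interpolation=2),cv2.resize(ims[2],(400,300)).copy()if 0 else cv2.copyMakeBorder(cv2.resize(ims[2],(400,300)),0,100,0,0,0)]))
pickle.dump(D,open("D2.pkl","wb"))
E
```

```text
t: 8.52
tool_pos: [0.5246, 0.0429, 0.193]
tcp_rot: [[-0.087, 0.816, 0.571], [0.996, 0.072, 0.049], [-0.001, 0.573, -0.819]]
wrist_force: [1.9, 1.6, -0.3]
width: 0.0285
gripper_force: 0.0
t: 8.93
tool_pos: [0.5252, 0.0434, 0.1933]
tcp_rot: [[-0.093, 0.817, 0.569], [0.996, 0.077, 0.052], [-0.001, 0.571, -0.821]]
wrist_force: [-0.4, -0.4, 0.5]
width: 0.0277
gripper_force: 0.0
8.9333 [0.5251748  0.04341944 0.19331221] 0.027660324348477407 [-0.10682258  0.22402774  2.13495125  0.55325431  0.21516884 -0.70836728]
scene drawer_handle [(0.62, [268, 196, 30, 31])]
scene lock [(0.97, [301, 200, 24, 13]), (0.67, [192, 280, 22, 55])]
side drawer_handle [(0.62, [256, 162, 54, 65])]
side lock [(0.76, [290, 144, 19, 22])]
wrist drawer_handle [(0.71, [237, 68, 72, 207]), (0.71, [230, 43, 253, 236])]
wrist lock [(0.88, [362, 158, 97, 77])]
```

View pics/h1.png

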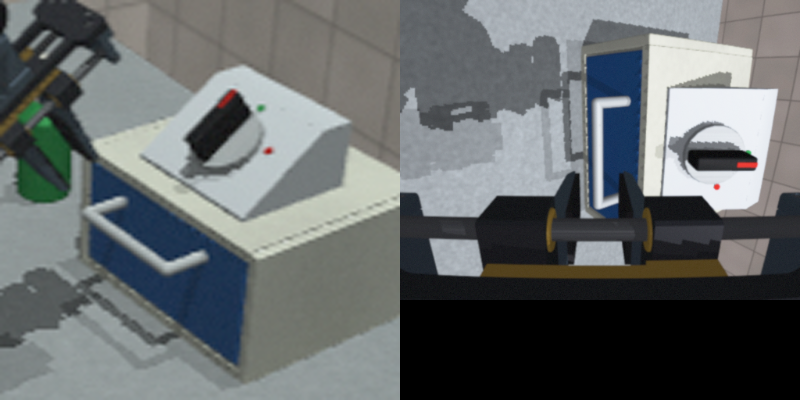

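Run:
```python
from h import *
C=cam("wrist");I=cam("side");S=cam("scene")
y=.088;b=np.array([np.cos(y),np.sin(y),0]);n=np.array([-np.sin(y),np.cos(y),0]);o=np.array([.631,.0525,0])
for s in(.06,-.06): print('pred bar',[proj(c,[o-.042*b+s*n+[0,0,.102]])[0].round(1) for c in(C,I,S)])
print('tri ends',tri([(C,(256,262)),(I,(285.2,197.7))]),tri([(C,(253.4,134)),(I,(258.6,178.9))]))
t=np.radians(18);z=np.sin(t)*b-np.cos(t)*np.array([0,0,1]);R=np.c_[n,np.cross(z,n),z]
H=o-.042*b-.03*n+[0,0,.102];print(H)
goal(H+.009*z-.08*z,R)
```

```text
pred bar [array([257.5, 126.1]), array([258.4, 177.8]), array([289. , 197.9])]
pred bar [array([256.5, 255.8]), array([283.6, 196.2]), array([267.6, 221.9])]
tri ends [ 0.59530221 -0.01798235  0.10083879] [0.58023726 0.10181855 0.10261893]
[0.59179911 0.01892485 0.102     ]
shift [-0.0316  0.0222  0.0435] turn [16.8 -0.1  0.3]
```

```bash
python3 -m pendant '[[0.3,-0.007,0.005,0.01,3.4,0,0],[0.3,-0.014,0.01,0.02,6.8,0,0],[0.3,-0.022,0.014,0.03,10.2,0,0],[0.3,-0.029,0.019,0.037,13.6,0,-0.5],[0.3,-0.035,0.0222,0.0435,16.8,0,-0.7]]' 20
python3 - <<'E'
from h import *
C=cam("wrist");I=cam("side");s=observe();print(s['t'],s['joints'])
y=.1;b=np.array([np.cos(y),np.sin(y),0]);n=np.array([-np.sin(y),np.cos(y),0])
t=np.radians(18);z=np.sin(t)*b-np.cos(t)*np.array([0,0,1]);R=np.c_[n,np.cross(z,n),z]
H=np.array([.588,.045,.102])-.03*n
im=optics.grab_frame("wrist").copy();c=im[:,:,::-1].copy()
for p in [H+.03*n+k*n for k in(-.06,0,.06)]:
    u=proj(C,[p])[0];cv2.circle(c,(int(u[0]),int(u[1])),2,(0,255,0),-1)
cv2.imwrite("pics/w3.png",c)
goal(H+.009*z,R)
E
```

```text
t: 9.8
tool_pos: [0.571, 0.0129, 0.1696]
tcp_rot: [[-0.104, 0.947, 0.305], [0.995, 0.101, 0.025], [-0.007, 0.306, -0.952]]
wrist_force: [-0.2, 0.1, -0.8]
width: 0.0274
gripper_force: 0.0
9.8 [-0.12014055  0.35147867  1.80839016  0.0978425   0.67893264 -0.2920535 ]
shift [ 0.0019 -0.004   0.079 ] turn [-0.3  0.4  0.3]
```

View pics/w3.png

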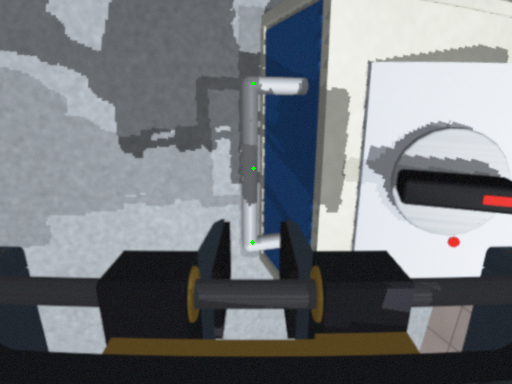

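```bash
python3 -m pendant '[[0.3,0.001,-0.005,0,0,0,0],[0.3,0.002,-0.0055,0.02,0,0,0],[0.3,0.002,-0.0055,0.04,0,0,0],[0.3,0.002,-0.0055,0.06,0,0,0],[0.3,0.002,-0.0055,0.079,0,0,0]]' 20
python3 -m pendant '[[0.3,0,0,0,0,0,0],[0.2,0,0,0,0,0,0],[0.1,0,0,0,0,0,0],[0.05,0,0,0,0,0,0],[0.05,0,0,0,0,0,0]]' 30
python3 -m pendant '[[0.05,0,0,0,0,0,0],[0.05,0,0,0,0,0,0],[0.05,0,0,0,0,0,0],[0.05,0,0,0,0,0,0],[0.05,0,0,0,0,0,0]]' 30
python3 - <<'E'
from h import *
s=observe();print(s['joints'])
A=s['tcp_rot'];y=.1;b=np.array([np.cos(y),np.sin(y),0])
print('pull 0.06 in tool',(A.T@(-.06*b)).round(4))
E
```

```text
t: 10.27
tool_pos: [0.5882, 0.0175, 0.0916]
tcp_rot: [[-0.104, 0.946, 0.308], [0.995, 0.101, 0.026], [-0.006, 0.309, -0.951]]
wrist_force: [-0.8, -1.0, 0.7]
width: 0.0272
gripper_force: 0.0
t: 10.68
tool_pos: [0.5894, 0.0171, 0.0939]
tcp_rot: [[-0.104, 0.945, 0.309], [0.995, 0.101, 0.026], [-0.006, 0.31, -0.951]]
wrist_force: [-2.8, 1.8, 7.0]
width: 0.0112
gripper_force: 30.0
t: 11.1
tool_pos: [0.5896, 0.0172, 0.0939]
tcp_rot: [[-0.104, 0.945, 0.309], [0.995, 0.101, 0.026], [-0.006, 0.31, -0.951]]
wrist_force: [-1.8, 1.8, 9.0]
width: 0.0115
gripper_force: 30.0
[-0.10783105  0.49519612  1.84751527  0.1259723   0.49191772 -0.31473552]
pull 0.06 in tool [ 0.0002 -0.057  -0.0186]
```

```bash
python3 -m pendant '[[0.05,0,-0.010,-0.003,0,0,0],[0.05,0,-0.021,-0.007,0,0,0],[0.05,0,-0.032,-0.0105,0,0,0],[0.05,0,-0.044,-0.0145,0,0,0],[0.05,0,-0.057,-0.0186,0,0,0]]' 30
python3 - <<'E'
from h import *
s=observe();print(s['joints'])
A=s['tcp_rot'];y=.1;b=np.array([np.cos(y),np.sin(y),0])
for d in(.04,.085): print('pull in tool',(A.T@(-d*b)).round(4))
E
```

```text
t: 11.52
tool_pos: [0.5299, 0.011, 0.0939]
tcp_rot: [[-0.104, 0.945, 0.31], [0.995, 0.101, 0.026], [-0.006, 0.311, -0.95]]
wrist_force: [1.7, 7.0, 6.7]
width: 0.0114
gripper_force: 30.0
[-0.13796569  0.43915936  1.98851174  0.17289724  0.41028818 -0.39107682]
pull in tool [ 0.0002 -0.038  -0.0124]
pull in tool [ 0.0003 -0.0808 -0.0264]
```

```bash
python3 -m pendant '[[0.05,0.0004,-0.016,-0.0052,0,0,0],[0.05,0.0008,-0.033,-0.0108,0,0,0],[0.05,0.0012,-0.05,-0.0163,0,0,0],[0.05,0.0016,-0.067,-0.0219,0,0,0],[0.05,0.002,-0.0805,-0.0264,0,0,0]]' 30
python3 -m pendant '[[0.05,0,0,0,0,0,0],[0.05,0,0,0,0,0,0],[0.05,0,0,0,0,0,0],[0.05,0,0,0,0,0,0],[0.05,0,0,0,0,0,0]]' 30
python3 - <<'E'
from h import *
s=observe();print(s['joints'])
ims=[]
for n in("side","scene"):
    im=optics.grab_frame(n)[:,:,::-1].copy();ims.append(im);
    for q in("drawer_handle","tablet_jar"):
        r=masks_of(n,q);print(n,q,[(round(float(x['confidence']),2),[int(v) for v in x['rect']]) for x in r[:2]])
        if r and q=="tablet_jar": print(fitcyl([(cam(n),r[0]['rect'])],[(.028,0),(.028,.07),(.0255,.09)],(.47,.3)))
cv2.imwrite("pics/d1.png",np.hstack([cv2.resize(ims[0][100:260,180:380],(400,320)),cv2.resize(ims[1][110:270,220:420],(400,320))]))
E
```

```text
t: 11.93
tool_pos: [0.4487, 0.0023, 0.095]
tcp_rot: [[-0.102, 0.943, 0.317], [0.995, 0.1, 0.023], [-0.01, 0.317, -0.948]]
wrist_force: [67.9, 11.8, -26.4]
width: 0.0145
gripper_force: 29.8
t: 12.35
tool_pos: [0.4506, 0.002, 0.0962]
tcp_rot: [[-0.102, 0.942, 0.319], [0.995, 0.1, 0.022], [-0.011, 0.32, -0.947]]
wrist_force: [6.3, -14.0, 28.6]
width: 0.0112
gripper_force: 30.0
[-0.19446805  0.36481594  2.17665652  0.29014408  0.29653693 -0.56355942]
side drawer_handle [(0.74, [221, 168, 88, 76])]
side tablet_jar [(0.52, [189, 161, 9, 23])]
(array([0.47946295, 0.3402921 ]), array([-3. ,  5.2, -7.7,  1.4]))
scene drawer_handle [(0.69, [228, 172, 151, 132]), (0.68, [224, 173, 76, 83])]
scene tablet_jar [(0.66, [288, 149, 14, 28])]
(array([0.47007038, 0.31325   ]), array([-1.7,  1.5, -0.7,  0.5]))
```

View pics/d1.png

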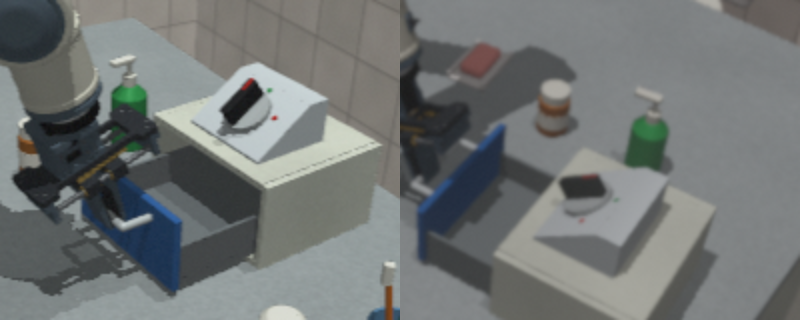

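```bash
python3 -m pendant '[[0.1,0,0,0,0,0,0],[0.2,0,0,0,0,0,0],[0.3,0,0,0,0,0,0],[0.3,0,0,0,0,0,0],[0.3,0,0,-0.01,0,0,0]]' 20
python3 -m pendant '[[0.3,0,0,-0.02,0,0,0],[0.3,0,0,-0.05,0,0,0],[0.3,0,0,-0.08,0,0,0],[0.3,0,0,-0.115,0,0,0],[0.3,0,0,-0.15,0,0,0]]' 20
python3 - <<'E'
from h import *
print(observe()['joints'])
goal([.47,.305,.25],np.array([[-1,0,0],[0,1,0],[0,0,-1.]]))
E
```

```text
t: 13.07
tool_pos: [0.4414, 0.004, 0.1017]
tcp_rot: [[-0.104, 0.946, 0.306], [0.995, 0.101, 0.027], [-0.005, 0.307, -0.952]]
wrist_force: [-0.6, -1.2, 0.2]
width: 0.027
gripper_force: 0.0
t: 13.48
tool_pos: [0.3941, 0.0001, 0.2462]
tcp_rot: [[-0.104, 0.946, 0.306], [0.995, 0.101, 0.026], [-0.006, 0.307, -0.952]]
wrist_force: [1.2, 0.2, -0.5]
width: 0.0277
gripper_force: 0.0
[-0.24165343 -0.027891    2.04170099  0.13334538  0.83590645 -0.4216553 ]
shift [0.2953 0.1038 0.0276] turn [ 14.3  13.4 -83.2]
```

```bash
python3 -m pendant '[[0.5,0.024,0.008,0.002,1.1,1.1,-6.7],[0.8,0.047,0.017,0.004,2.3,2.2,-13.3],[1,0.071,0.025,0.007,3.4,3.2,-20],[1,0.094,0.034,0.009,4.6,4.3,-26.6],[1,0.118,0.042,0.011,5.7,5.4,-33.3]]' 20
python3 - <<'E'
from h import *
goal([.47,.305,.25],np.array([[-1,0,0],[0,1,0],[0,0,-1.]]))
E
```

```text
t: 13.9
tool_pos: [0.4262, 0.1229, 0.2469]
tcp_rot: [[-0.64, 0.746, 0.183], [0.766, 0.639, 0.074], [-0.062, 0.187, -0.98]]
wrist_force: [0.6, -0.9, 1.0]
width: 0.0574
gripper_force: 0.0
shift [0.1113 0.1496 0.0185] turn [  8.6   8.  -49.6]
```

```bash
python3 -m pendant '[[1,0.019,0.025,0.003,1.2,1.1,-6.8],[1,0.038,0.05,0.006,2.4,2.2,-13.6],[1,0.056,0.075,0.009,3.5,3.3,-20.5],[1,0.075,0.1,0.012,4.7,4.4,-27.2],[1,0.093,0.125,0.015,5.8,5.4,-34]]' 20
python3 - <<'E'
from h import *
goal([.47,.305,.25],np.array([[-1,0,0],[0,1,0],[0,0,-1.]]))
E
```

```text
t: 14.32
tool_pos: [0.4634, 0.2752, 0.2499]
tcp_rot: [[-0.962, 0.268, 0.051], [0.27, 0.962, 0.041], [-0.039, 0.053, -0.998]]
wrist_force: [1.0, -0.2, 0.5]
width: 0.09
gripper_force: 0.0
shift [0.0017 0.0305 0.0015] turn [  2.7   2.6 -15.6]
```

```bash
python3 -m pendant '[[1,0.001,0.012,0,1.2,1.2,-7],[1,0.0017,0.024,0.001,2.4,2.3,-13],[1,0.0017,0.0305,0.0015,2.7,2.6,-15.6],[1,0.0017,0.0305,0.0015,2.7,2.6,-15.6],[1,0.0017,0.0305,0.0015,2.7,2.6,-15.6]]' 20
python3 - <<'E'
from h import *
jar=[(.028,0),(.028,.07),(.0255,.09)]
V=[]
for n in("wrist","scene","side"):
    C=cam(n);im=optics.grab_frame(n)
    r=masks_of(n,"tablet_jar");print(n,[(round(float(x['confidence']),2),[int(v) for v in x['rect']]) for x in r[:2]])
    if r: V.append((C,r[0]['rect']));print(fitcyl(V[-1:],jar,(.47,.305)))
    if n=="wrist":
        c=im[:,:,::-1].copy();u=proj(C,[[.47,.305,.09]])[0];cv2.circle(c,(int(u[0]),int(u[1])),3,(0,255,0),-1);cv2.imwrite("pics/w4.png",c)
print(fitcyl(V[:2],jar,(.47,.305),fz=True),observe()['t'])
E
```

```text
t: 14.73
tool_pos: [0.4702, 0.3034, 0.2498]
tcp_rot: [[-1.0, 0.007, 0.001], [0.007, 1.0, 0.001], [-0.001, 0.001, -1.0]]
wrist_force: [-0.2, 0.1, -0.4]
width: 0.0912
gripper_force: 0.0
wrist [(0.94, [238, 146, 49, 61])]
(array([0.47441645, 0.31044324]), array([-1. ,  1. , -0.2,  0.2]))
scene [(0.75, [288, 149, 14, 29])]
(array([0.46997576, 0.30898888]), array([-1.8,  1.6,  0.2, -0.2]))
side [(0.73, [188, 158, 16, 30])]
(array([0.47472213, 0.31552225]), array([-0.9,  0.9, -1.4,  0.9]))
(array([4.74262130e-01, 3.10440376e-01, 9.39993119e-05]), array([-1. ,  1. , -0.3,  0.1, -0.6,  2.9,  0.5,  0.1])) 15.0333
```

View pics/w4.png

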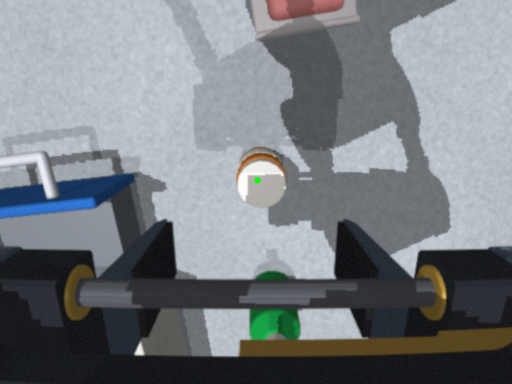

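```bash
python3 -m pendant '[[1,-0.003,0.004,0.035,0,0,0],[1,-0.004,0.0045,0.075,0,0,0],[1,-0.004,0.0045,0.115,0,0,0],[1,-0.004,0.0045,0.155,0,0,0],[1,-0.004,0.0045,0.185,0,0,0]]' 20
python3 -m pendant '[[1,0,0,0.015,0,0,0],[1,0,0,0.028,0,0,0],[1,0,0,0.033,0,0,0],[1,0,0,0.034,0,0,0],[0.6,0,0,0.034,0,0,0]]' 20
python3 -m pendant '[[0.4,0,0,0,0,0,0],[0.3,0,0,0,0,0,0],[0.3,0,0,0,0,0,0],[0.3,0,0,0,0,0,0],[0.3,0,0,0,0,0,0]]' 20
python3 -m pendant '[[0.3,0,0,0,0,0,0],[0.3,0,0,0,0,0,0],[0.3,0,0,-0.01,0,0,0],[0.3,0,0,-0.03,0,0,0],[0.3,0,0,-0.05,0,0,0]]' 20
```

```text
t: 15.45
tool_pos: [0.4743, 0.3076, 0.0628]
tcp_rot: [[-1.0, 0.007, 0.001], [0.007, 1.0, 0.001], [-0.001, 0.001, -1.0]]
wrist_force: [-0.4, 1.4, -1.0]
width: 0.0912
gripper_force: 0.0
t: 15.87
tool_pos: [0.4756, 0.3083, 0.0317]
tcp_rot: [[-1.0, 0.006, 0.002], [0.006, 1.0, 0.002], [-0.002, 0.002, -1.0]]
wrist_force: [-0.4, 0.1, 0.2]
width: 0.0873
gripper_force: 0.0
t: 16.28
tool_pos: [0.4756, 0.3086, 0.0317]
tcp_rot: [[-1.0, 0.006, 0.003], [0.006, 1.0, 0.002], [-0.003, 0.002, -1.0]]
wrist_force: [-0.6, 0.6, 5.6]
width: 0.0554
gripper_force: 20.0
t: 16.7
tool_pos: [0.4746, 0.308, 0.0819]
tcp_rot: [[-1.0, 0.006, 0.001], [0.006, 1.0, 0.001], [-0.001, 0.001, -1.0]]
wrist_force: [0.3, -0.4, -1.6]
width: 0.0554
gripper_force: 20.0
```

```bash
python3 -m pendant '[[0.3,0,0,-0.025,0,0,0],[0.3,0,0,-0.06,0,0,0],[0.3,0,-0.01,-0.095,0,0,0],[0.3,-0.005,-0.03,-0.11,0,0,0],[0.3,-0.015,-0.06,-0.11,0,0,0]]' 20
python3 -m pendant '[[0.3,-0.01,-0.035,0,0,0,0],[0.3,-0.022,-0.07,0,0,0,0],[0.3,-0.035,-0.105,0,0,0,0],[0.3,-0.05,-0.14,0,0,0,0],[0.3,-0.062,-0.175,0,0,0,0]]' 20
python3 -m pendant '[[0.3,-0.004,-0.02,0,0,0,0],[0.3,-0.006,-0.03,0,0,0,0],[0.3,-0.006,-0.03,0,0,0,0],[0.3,-0.006,-0.03,0,0,0,0],[0.3,-0.006,-0.03,0,0,0,0]]' 20
python3 - <<'E'
from h import *
s=observe();print(s['tool_pos'],s['joints'])
for n in("side","wrist"):
    C=cam(n);im=optics.grab_frame(n)[:,:,::-1].copy()
    p=s['tool_pos'];
    for q in([p[0],p[1],.024],[.564,.044,.024]):
        u=proj(C,[q])[0];cv2.circle(im,(int(u[0]),int(u[1])),2,(0,255,0) if q[0]!=.564 else (0,0,255),-1)
    if n=="side": a=cv2.resize(im[100:260,200:400],(400,320))
    else: b=cv2.copyMakeBorder(cv2.resize(im,(400,300)),0,20,0,0,0)
cv2.imwrite("pics/p1.png",np.hstack([a,b]))
E
```

```text
t: 17.12
tool_pos: [0.4907, 0.2494, 0.1958]
tcp_rot: [[-1.0, 0.003, 0.008], [0.003, 1.0, 0.004], [-0.008, 0.004, -1.0]]
wrist_force: [1.0, -0.1, -1.4]
width: 0.0556
gripper_force: 20.0
t: 17.53
tool_pos: [0.551, 0.0708, 0.1918]
tcp_rot: [[-1.0, 0.006, 0.003], [0.006, 1.0, 0.002], [-0.003, 0.002, -1.0]]
wrist_force: [-0.2, 0.2, -1.7]
width: 0.0553
gripper_force: 20.0
t: 17.95
tool_pos: [0.556, 0.0437, 0.1912]
tcp_rot: [[-1.0, 0.005, 0.002], [0.005, 1.0, 0.002], [-0.002, 0.002, -1.0]]
wrist_force: [-0.1, -0.4, -2.0]
width: 0.0553
gripper_force: 20.0
[0.55597    0.04368694 0.19119556] [-0.02997251  0.42237459  1.54456723  0.00224124  1.17286633 -1.59641632]
```

View pics/p1.png

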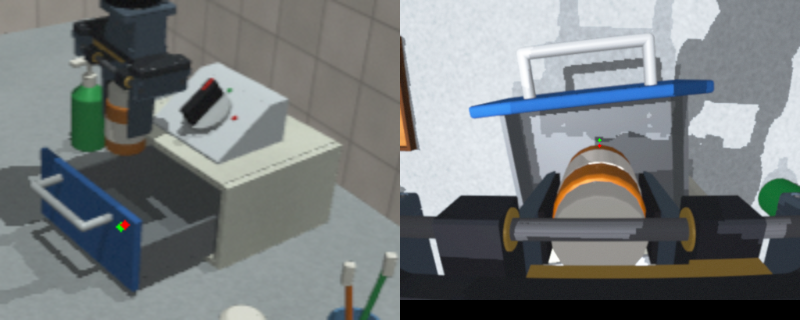

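```bash
python3 -m pendant '[[0.3,0,0,0.025,0,0,0],[0.3,0,0,0.055,0,0,0],[0.3,0,0,0.085,0,0,0],[0.3,0,0,0.11,0,0,0],[0.3,0,0,0.123,0,0,0]]' 20
python3 -m pendant '[[0.3,0,0,0.002,0,0,0],[0.3,0,0,0.004,0,0,0],[0.3,0,0,0.006,0,0,0],[0.3,0,0,0.008,0,0,0],[0.3,0,0,0.009,0,0,0]]' 20
```

```text
t: 18.47
tool_pos: [0.5551, 0.0439, 0.0654]
tcp_rot: [[-1.0, 0.005, -0.001], [0.005, 1.0, 0.002], [0.001, 0.002, -1.0]]
wrist_force: [-0.2, -0.6, -1.6]
width: 0.0552
gripper_force: 20.0
t: 18.88
tool_pos: [0.5572, 0.043, 0.0597]
tcp_rot: [[-1.0, 0.006, 0.004], [0.006, 1.0, 0.002], [-0.004, 0.002, -1.0]]
wrist_force: [0.4, -1.0, -1.2]
width: 0.0556
gripper_force: 20.0
```

```bash
python3 -m pendant '[[0.3,0,0,0.001,0,0,0],[0.3,0,0,0.002,0,0,0],[0.3,0,0,0.002,0,0,0],[0.3,0,0,0.002,0,0,0],[0.3,0,0,0.002,0,0,0]]' 20
```

```text
t: 19.3
tool_pos: [0.5568, 0.0428, 0.0571]
tcp_rot: [[-1.0, 0.006, 0.002], [0.006, 1.0, 0.002], [-0.002, 0.002, -1.0]]
wrist_force: [0.7, -0.5, -2.3]
width: 0.0558
gripper_force: 20.0
```

```bash
python3 -m pendant '[[0.3,0,0,0.001,0,0,0],[0.3,0,0,0.002,0,0,0],[0.3,0,0,0.002,0,0,0],[0.3,0,0,0.002,0,0,0],[0.3,0,0,0.002,0,0,0]]' 20
```

```text
t: 19.72
tool_pos: [0.5575, 0.0429, 0.0557]
tcp_rot: [[-1.0, 0.006, 0.004], [0.006, 1.0, 0.002], [-0.004, 0.002, -1.0]]
wrist_force: [-0.8, 0.5, 8.9]
width: 0.0559
gripper_force: 20.0
```

```bash
python3 -m pendant '[[0.4,0,0,0,0,0,0],[0.7,0,0,0,0,0,0],[1,0,0,0,0,0,0],[1,0,0,0,0,0,0],[1,0,0,0,0,0,0]]' 20
python3 -m pendant '[[1,0,0,-0.015,0,0,0],[1,0,0,-0.05,0,0,0],[1,0,0,-0.09,0,0,0],[1,0,0,-0.13,0,0,0],[1,0,0,-0.165,0,0,0]]' 20
python3 -m pendant '[[0.6,0.03,-0.003,0,0,0,0],[0.3,0.07,-0.006,0,0,0,0],[0,0.11,-0.009,0,0,0,0],[0,0.145,-0.012,0,0,0,0],[0,0.173,-0.013,0,0,0,0]]' 20
python3 - <<'E'
from h import *
s=observe();print(s['t'],s['tool_pos'],s['joints'],s['width'])
ims=[]
for n in("side","scene"):
    C=cam(n);im=optics.grab_frame(n)[:,:,::-1].copy();ims.append(im)
    r=masks_of(n,"tablet_jar");print(n,[(round(float(x['confidence']),2),[int(v) for v in x['rect']]) for x in r[:2]])
cv2.imwrite("pics/p2.png",np.hstack([cv2.resize(ims[0][100:260,200:400],(400,320)),cv2.resize(ims[1][110:270,220:420],(400,320))]))
E
```

```text
t: 20.13
tool_pos: [0.5566, 0.0429, 0.0549]
tcp_rot: [[-1.0, 0.006, 0.002], [0.006, 1.0, 0.002], [-0.002, 0.002, -1.0]]
wrist_force: [-0.2, 1.1, 0.3]
width: 0.0795
gripper_force: 0.0
t: 20.55
tool_pos: [0.5562, 0.0426, 0.2225]
tcp_rot: [[-1.0, 0.006, 0.003], [0.006, 1.0, 0.002], [-0.003, 0.002, -1.0]]
wrist_force: [1.1, -0.6, -0.1]
width: 0.0914
gripper_force: 0.0
t: 20.97
tool_pos: [0.3802, 0.0305, 0.2193]
tcp_rot: [[-1.0, 0.006, 0.001], [0.006, 1.0, 0.002], [-0.001, 0.002, -1.0]]
wrist_force: [1.0, -0.1, -0.0]
width: 0.0606
gripper_force: 0.0
20.9667 [0.38019625 0.03054832 0.21933627] [-0.07836506  0.14041031  1.88775607  0.0019545   1.11260633 -1.64414018] 0.06058559942863759
side [(0.88, [253, 184, 16, 20])]
scene [(0.66, [258, 195, 20, 32])]
```

View pics/p2.png

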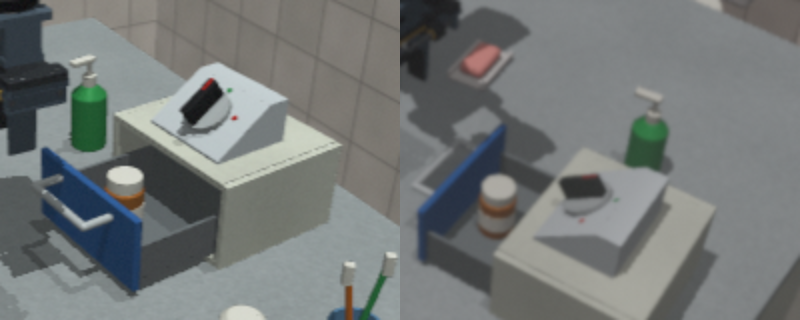

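```bash
python3 -m pendant '[[0,0,0,0.03,0,0,0],[0,0,0,0.065,0,0,0],[0,0,0,0.1,0,0,0],[0,0,0,0.125,0,0,0],[0,0,0,0.133,0,0,0]]' 20
python3 -m pendant '[[0,-0.01,0.001,0,0,0,0],[0,-0.018,0.002,0,0,0,0],[0,-0.025,0.0025,0,0,0,0],[0,-0.03,0.003,0,0,0,0],[0,-0.034,0.0035,0,0,0,0]]' 20
python3 -m pendant '[[0,-0.003,0.0003,0,0,0,0],[0,-0.007,0.0007,0,0,0,0],[0,-0.012,0.0012,0,0,0,0],[0,-0.018,0.0018,0,0,0,0],[0,-0.025,0.0025,0,0,0,0]]' 20
```

```text
t: 21.58
tool_pos: [0.3834, 0.0309, 0.0835]
tcp_rot: [[-1.0, 0.006, -0.001], [0.006, 1.0, 0.002], [0.001, 0.002, -1.0]]
wrist_force: [0.2, 0.1, 0.9]
width: 0.0117
gripper_force: 0.0
t: 22.0
tool_pos: [0.4194, 0.0342, 0.0875]
tcp_rot: [[-1.0, 0.006, 0.004], [0.006, 1.0, 0.002], [-0.004, 0.002, -1.0]]
wrist_force: [-0.0, -0.1, 1.1]
width: 0.0006
gripper_force: 0.0
t: 22.42
tool_pos: [0.4428, 0.0366, 0.0868]
tcp_rot: [[-1.0, 0.006, 0.002], [0.006, 1.0, 0.002], [-0.002, 0.002, -1.0]]
wrist_force: [-2.0, 1.1, 2.6]
width: 0.0005
gripper_force: 1.2
```

```bash
python3 -m pendant '[[0,-0.01,0.001,0,0,0,0],[0,-0.021,0.0021,0,0,0,0],[0,-0.032,0.0032,0,0,0,0],[0,-0.043,0.0043,0,0,0,0],[0,-0.054,0.0054,0,0,0,0]]' 20
python3 -m pendant '[[0,-0.011,0.0011,0,0,0,0],[0,-0.022,0.0022,0,0,0,0],[0,-0.032,0.0032,0,0,0,0],[0,-0.041,0.0041,0,0,0,0],[0,-0.049,0.0049,0,0,0,0]]' 20
python3 -m pendant '[[0,-0.004,0.0004,0,0,0,0],[0,-0.008,0.0008,0,0,0,0],[0,-0.011,0.0011,0,0,0,0],[0,-0.014,0.0014,0,0,0,0],[0,-0.016,0.0016,0,0,0,0]]' 20
```

```text
t: 22.83
tool_pos: [0.4977, 0.0418, 0.0868]
tcp_rot: [[-1.0, 0.006, 0.002], [0.006, 1.0, 0.002], [-0.002, 0.002, -1.0]]
wrist_force: [-3.1, 1.8, 0.2]
width: 0.0002
gripper_force: 1.3
t: 23.25
tool_pos: [0.5467, 0.0463, 0.0869]
tcp_rot: [[-1.0, 0.006, 0.002], [0.006, 1.0, 0.002], [-0.002, 0.002, -1.0]]
wrist_force: [-2.3, 1.1, -0.4]
width: 0.0007
gripper_force: 1.1
t: 23.67
tool_pos: [0.561, 0.0477, 0.0869]
tcp_rot: [[-1.0, 0.006, 0.0], [0.006, 1.0, 0.002], [-0.0, 0.002, -1.0]]
wrist_force: [-12.6, -0.4, 4.1]
width: 0.0007
gripper_force: 6.2
```

```bash
python3 -m pendant '[[0,-0.0005,0,0,0,0,0],[0,-0.001,0,0,0,0,0],[0,-0.0015,0,0,0,0,0],[0,-0.0015,0,0,0,0,0],[0,-0.0015,0,0,0,0,0]]' 20
python3 -m pendant '[[0,0.005,0,0,0,0,0],[0,0.015,0,0,0,0,0],[0,0.025,0,-0.01,0,0,0],[0.3,0.03,0,-0.04,0,0,0],[0.6,0.03,0,-0.08,0,0,0]]' 20
python3 -m pendant '[[1,-0.02,0,-0.03,0,0,0],[1,-0.02,0,-0.07,0,0,0],[1,-0.02,0,-0.1,0,0,0],[1,-0.02,0,-0.12,0,0,0],[1,-0.02,0,-0.12,0,0,0]]' 20
python3 - <<'E'
from h import *
import pickle
s=observe();print(s['t'],s['tool_pos'],s['joints'])
D={}
for n in("wrist","side","scene"):
    C=cam(n);im=optics.grab_frame(n);r=masks_of(n,"lock");r2=masks_of(n,"drawer_handle")
    print(n,[(round(float(x['confidence']),2),[int(v) for v in x['rect']],int(x['mask'].sum())) for x in r[:2]])
    print([(round(float(x['confidence']),2),[int(v) for v in x['rect']]) for x in r2[:2]])
    D[n]=(C,im,r)
    if r:
        l,t,w,h=map(int,r[0]['rect']);L=max(l-8,0);T=max(t-8,0)
        sub=im[T:t+h+8,L:l+w+8].astype(int)
        dark=(sub.max(2)<70);red=(sub[...,0]>130)&(sub[...,1]<70)&(sub[...,2]<70);gr=(sub[...,1]>sub[...,0]+40)
        for nm,m in(("dark",dark),("red",red),("green",gr)):
            k,lab,st,ce=cv2.connectedComponentsWithStats(m.astype(np.uint8))
            print(n,nm,[(st[i,4],(ce[i]+[L,T]).round(1),st[i,:4]+[L,T,0,0]) for i in range(1,k) if st[i,4]>=3])
pickle.dump(D,open('D3.pkl','wb'))
E
```

```text
t: 24.08
tool_pos: [0.561, 0.0477, 0.0868]
tcp_rot: [[-1.0, 0.006, -0.002], [0.006, 1.0, 0.002], [0.002, 0.002, -1.0]]
wrist_force: [-11.7, 0.3, 5.4]
width: 0.0004
gripper_force: 6.0
t: 24.5
tool_pos: [0.5297, 0.0477, 0.1658]
tcp_rot: [[-1.0, 0.006, -0.003], [0.006, 1.0, 0.002], [0.003, 0.002, -1.0]]
wrist_force: [1.1, -0.1, -0.4]
width: 0.0106
gripper_force: 0.0
t: 24.92
tool_pos: [0.5544, 0.0473, 0.2916]
tcp_rot: [[-1.0, 0.006, 0.01], [0.006, 1.0, 0.001], [-0.01, 0.001, -1.0]]
wrist_force: [0.6, -0.3, -0.2]
width: 0.0439
gripper_force: 0.0
24.9167 [0.55438601 0.04728336 0.29163332] [-0.02329688  0.3227297   1.40994012  0.00168308  1.39904944 -1.58843347]
wrist [(0.92, [230, 306, 70, 35], 2086)]
[(0.83, [158, 192, 197, 56])]
wrist dark [(np.int32(1230), array([269. , 311.8]), array([222, 298,  86,  42]))]
wrist red [(np.int32(10), array([224.5, 338.2]), array([223, 337,   4,   3])), (np.int32(10), array([264. , 338.5]), array([262, 338,   5,   2]))]
wrist green []
side [(0.57, [289, 139, 24, 28], 484)]
[(0.9, [256, 164, 52, 62])]
side dark [(np.int32(214), array([300.3, 151.3]), array([291, 141,  20,  22]))]
side red [(np.int32(8), array([303.4, 141.2]), array([301, 139,   5,   6])), (np.int32(3), array([316.7, 158.7]), array([316, 158,   2,   2]))]
side green [(np.int32(4), array([314.5, 144.5]), array([314, 144,   2,   2]))]
scene [(0.66, [301, 197, 26, 18], 443), (0.29, [262, 198, 30, 33], 111)]
[(0.56, [264, 198, 28, 30])]
scene dark [(np.int32(7), array([333.3, 190. ]), array([332, 189,   3,   3])), (np.int32(196), array([310.6, 203. ]), array([300, 198,  23,  11]))]
scene red []
scene green []
```

```bash
cat >> h.py <<'E'
def Rk(yaw=.1,tilt=35):
    t=np.radians(tilt);b=np.array([np.cos(yaw),np.sin(yaw),0]);n=np.array([-np.sin(yaw),np.cos(yaw),0])
    z=np.sin(t)*b-np.cos(t)*np.array([0,0,1]);return np.c_[np.cross(n,z),n,z]
E
python3 - <<'E'
from h import *
R=Rk();goal(np.array([.6864,.0547,.197])-.13*R[:,2],R)
E
```

```text
shift [-0.0597  0.0003 -0.0171] turn [ -1.8 -34.9  -5.9]
```

```bash
python3 -m pendant '[[1,-0.012,0,-0.004,-0.3,-7,-1.2],[1,-0.024,0,-0.008,-0.7,-14,-2.4],[1,-0.036,0,-0.012,-1.1,-20.9,-3.5],[1,-0.048,0,-0.015,-1.4,-27.9,-4.7],[1,-0.06,0,-0.017,-1.8,-34.9,-5.9]]' 20
python3 -m pendant '[[1,0,0,0,0,0,0],[1,0,0,0,0,0,0],[1,0,0,0,0,0,0],[1,0,0,0,0,0,0],[1,0,0,0,0,0,0]]' 20
python3 - <<'E'
from h import *
import pickle
s=observe();print(s['t'],s['tool_pos'],s['joints'])
C=cam("wrist");im=optics.grab_frame("wrist");r=masks_of("wrist","lock")
print([(round(float(x['confidence']),2),[int(v) for v in x['rect']],int(x['mask'].sum())) for x in r[:2]])
pickle.dump((C,im,r),open('D4.pkl','wb'))
print('pred grip',proj(C,[[.6864,.0547,.197]]))
sub=im.astype(int);T=100
m0=np.zeros(im.shape[:2],bool)
if r:
    l,t,w,h=map(int,r[0]['rect']);m0[max(t-15,0):t+h+15,max(l-15,0):l+w+15]=1
dark=(sub.max(2)<70)&m0;red=(sub[...,0]>130)&(sub[...,1]<80)&(sub[...,2]<80)&m0;gr=(sub[...,1]>sub[...,0]+30)&(sub[...,1]>sub[...,2]+30)&m0
for nm,m in(("dark",dark),("red",red),("green",gr)):
    k,lab,st,ce=cv2.connectedComponentsWithStats(m.astype(np.uint8))
    print(nm,[(int(st[i,4]),ce[i].round(1),st[i,:4]) for i in range(1,k) if st[i,4]>=4])
    if nm=="dark":
        for i in range(1,k):
            if st[i,4]>200: print(cv2.minAreaRect(np.argwhere(lab==i)[:,::-1].astype(np.float32)))
E
```

```text
t: 25.78
tool_pos: [0.6127, 0.0468, 0.3055]
tcp_rot: [[-0.813, -0.099, 0.574], [-0.082, 0.995, 0.057], [-0.577, -0.001, -0.817]]
wrist_force: [1.5, 2.4, -0.6]
width: 0.0912
gripper_force: 0.0
t: 26.2
tool_pos: [0.6131, 0.0474, 0.3043]
tcp_rot: [[-0.818, -0.1, 0.567], [-0.081, 0.995, 0.058], [-0.57, 0.001, -0.822]]
wrist_force: [-0.4, -0.6, -0.3]
width: 0.0913
gripper_force: 0.0
26.2 [0.61305171 0.047371   0.30428885] [-0.07943618  0.16164453  1.78725912  0.18257661  0.60216733 -1.86904598]
[(0.82, [221, 142, 71, 81], 4049)]
pred grip [[255.78451731 188.26468849]]
dark [(973, array([255.7, 178.4]), array([248, 148,  17,  73], dtype=int32))]
((256.0, 184.0), (72.0, 16.0), 90.0)
red [(19, array([213.6, 189.7]), array([212, 188,   5,   5], dtype=int32)), (130, array([255.4, 210.1]), array([252, 199,   7,  23], dtype=int32))]
green []
```

Run:
```python
from h import *
import pickle
C,im,r=pickle.load(open('D4.pkl','rb'));S=cam("scene");I=cam("side")
def bar(p,hs=(-.022,.010)):
    R=Rk(p[3]);u=-R[:,0];n=R[:,1];a=-R[:,2]
    return np.array([p[:3]+x*u+y*n+h*a for x in(-.033,.033) for y in(-.008,.008) for h in hs])
obs=[(C,(248,148,17,74)),(I,(291,139,20,24))]
sc=(300,198,23,11)
def f(p,o):
    e=[]
    for c,(l,t,w,h) in o:
        q=proj(c,bar(p));a,b=q.min(0),q.max(0);e+=[a[0]-l+.5,b[0]-l-w+.5,a[1]-t+.5,b[1]-t-h+.5]
    return np.array(e)
p0=np.array([.6864,.0547,.197,.1])
for nm,o in(("all",obs+[(S,sc)]),("wi+side",obs)):
    print(nm,f(p0,o).round(1)); g=lambda q:f(np.r_[q,.1],o);k=least_squares(g,p0[:3],loss='soft_l1');print(k.x,k.fun.round(1))
```

```text
all [-0.7  0.3  2.6  3.3 -1.2  2.3 -1.2  0.3 -1.2  2.3 -1.5  1.8]
[0.68494323 0.0547712  0.19455972] [-0.4  0.6 -0.2  0.3 -1.7  1.8 -0.3  1.2 -1.7  1.8 -1.1  2.2]
wi+side [-0.7  0.3  2.6  3.3 -1.2  2.3 -1.2  0.3]
[0.68545373 0.05481253 0.19414115] [-0.4  0.5 -0.1  0.3 -1.6  1.9 -0.2  1.2]
```

Run:
```python
from h import *
R=Rk();goal(np.array([.685,.0548,.195])+.0168*R[:,2],R)
```

```text
shift [0.0025 0.     0.1478] turn [ 0.1 -0.2 -0. ]
```

```bash
python3 -m pendant '[[0.6,0.001,0,0.025,0,0,0],[0.6,0.002,0,0.055,0,0,0],[0.6,0.0025,0,0.085,0,0,0],[0.6,0.0025,0,0.11,0,0,0],[0.6,0.0025,0,0.13,0,0,0]]' 40
python3 -m pendant '[[0.6,0,0,0.005,0,0,0],[0.6,0,0,0.01,0,0,0],[0.6,0,0,0.015,0,0,0],[0.6,0,0,0.018,0,0,0],[0.5,0,0,0.018,0,0,0]]' 40
python3 -m pendant '[[0.3,0,0,0,0,0,0],[0.1,0,0,0,0,0,0],[0.1,0,0,0,0,0,0],[0.1,0,0,0,0,0,0],[0.1,0,0,0,0,0,0]]' 40
python3 -m pendant '[[0.1,0,0,0,0,0,0],[0.1,0,0,0,0,0,0],[0.1,0,0,0,0,0,0],[0.1,0,0,0,0,0,0],[0.1,0,0,0,0,0,0]]' 40
python3 -c "
from plant import observe;print(observe()['joints'],observe()['ft_torque'])"
```

```text
t: 26.72
tool_pos: [0.6849, 0.0548, 0.1937]
tcp_rot: [[-0.818, -0.1, 0.566], [-0.081, 0.995, 0.058], [-0.569, 0.001, -0.822]]
wrist_force: [-1.1, -0.1, 0.2]
width: 0.0605
gripper_force: 0.0
t: 27.13
tool_pos: [0.6945, 0.0555, 0.1815]
tcp_rot: [[-0.817, -0.1, 0.568], [-0.081, 0.995, 0.058], [-0.571, 0.001, -0.821]]
wrist_force: [0.5, -0.3, 0.2]
width: 0.0506
gripper_force: 0.0
t: 27.55
tool_pos: [0.6944, 0.0555, 0.1813]
tcp_rot: [[-0.817, -0.1, 0.568], [-0.081, 0.995, 0.058], [-0.571, 0.001, -0.821]]
wrist_force: [0.7, 0.6, -0.5]
width: 0.0172
gripper_force: 0.0
t: 27.97
tool_pos: [0.6943, 0.056, 0.1813]
tcp_rot: [[-0.817, -0.1, 0.568], [-0.081, 0.995, 0.058], [-0.571, 0.001, -0.821]]
wrist_force: [-2.0, 5.4, 3.1]
width: 0.0156
gripper_force: 40.0
[-0.04901201  0.4419793   1.77359649  0.26529625  0.33463191 -1.94399018] [0.93867651 0.24525456 0.48215698]
```

```bash
python3 -m pendant '[[0.1,0,0,0,0,0,5],[0.1,0,0,0,0,0,11],[0.1,0,0,0,0,0,17],[0.1,0,0,0,0,0,23],[0.1,0,0,0,0,0,29]]' 40
python3 -m pendant '[[0.1,0,0,0,0,0,6],[0.1,0,0,0,0,0,12],[0.1,0,0,0,0,0,18],[0.1,0,0,0,0,0,24],[0.1,0,0,0,0,0,30]]' 40
python3 -c "
from plant import observe;print(observe()['joints'],observe()['ft_torque'])"
```

```text
t: 28.38
tool_pos: [0.6943, 0.0559, 0.1813]
tcp_rot: [[-0.761, 0.312, 0.568], [0.416, 0.908, 0.058], [-0.497, 0.28, -0.821]]
wrist_force: [-2.0, 2.9, 4.0]
width: 0.0158
gripper_force: 40.0
t: 28.8
tool_pos: [0.6942, 0.0559, 0.1812]
tcp_rot: [[-0.503, 0.652, 0.568], [0.814, 0.578, 0.058], [-0.29, 0.492, -0.821]]
wrist_force: [-2.2, 2.5, 3.7]
width: 0.0158
gripper_force: 40.0
[-0.04920591  0.44194198  1.7736778   0.26528972  0.3346674  -0.90897996] [0.80740897 0.35006119 0.38485893]
```

```bash
python3 -m pendant '[[0.1,0,0,0,0,0,4],[0.1,0,0,0,0,0,8],[0.1,0,0,0,0,0,11],[0.1,0,0,0,0,0,13],[0.1,0,0,0,0,0,15]]' 40
python3 -c "
from plant import observe;s=observe();print(s['joints'][5],s['tcp_rot'].T@s['ft_torque'])"
python3 -m pendant '[[0.1,0,0,0,0,0,1],[0.1,0,0,0,0,0,2],[0.1,0,0,0,0,0,3],[0.1,0,0,0,0,0,3],[0.1,0,0,0,0,0,3]]' 40
python3 -c "
from plant import observe;s=observe();print(s['joints'][5],s['tcp_rot'].T@s['ft_torque'])"
```

```text
t: 29.22
tool_pos: [0.6942, 0.0559, 0.1812]
tcp_rot: [[-0.32, 0.758, 0.568], [0.935, 0.351, 0.058], [-0.155, 0.549, -0.821]]
wrist_force: [-4.4, 3.4, 3.9]
width: 0.0155
gripper_force: 40.0
-0.650562225870225 [-0.08288219  0.9563669   0.02033721]
t: 29.63
tool_pos: [0.6942, 0.0558, 0.1812]
tcp_rot: [[-0.283, 0.773, 0.568], [0.95, 0.305, 0.058], [-0.129, 0.556, -0.821]]
wrist_force: [-3.8, 3.5, 4.6]
width: 0.0165
gripper_force: 41.0
-0.6014405709978017 [ 0.14910137  0.95786679 -1.49997892]
```

```bash
python3 -m pendant '[[0.2,0,0,0,0,0,0],[0.4,0,0,0,0,0,0],[0.5,0,0,0,0,0,0],[0.5,0,0,0,0,0,0],[0.5,0,0,0,0,0,0]]' 20
python3 -m pendant '[[0.5,0,0,-0.02,0,0,0],[0.5,0,0,-0.05,0,0,0],[0.5,0,0,-0.08,0,0,0],[0.5,0,0,-0.11,0,0,0],[0.5,0,0,-0.14,0,0,0]]' 20
python3 -m pendant '[[0.5,0,0,0,0,0,0],[0.5,0,0,0,0,0,0],[0.5,0,0,0,0,0,0],[0.5,0,0,0,0,0,0],[0.5,0,0,0,0,0,0]]' 20
python3 - <<'E'
from h import *
I=cam("side");g=Rk();
for ang in(0,1.3):
    u=-g[:,0]*np.cos(ang)-g[:,1]*np.sin(ang);p=np.array([.685,.0548,.1945])
    print(ang,'red end side',proj(I,[p+.026*u-.010*(-1)*-g[:,2]*-1])[0].round(1))
for n in("side","scene","wrist"):
    C=cam(n);im=optics.grab_frame(n).astype(int);r=masks_of(n,"lock")
    print(n,[(round(float(x['confidence']),2),[int(v) for v in x['rect']]) for x in r[:1]])
    if r:
        l,t,w,h=map(int,r[0]['rect']);m0=np.zeros(im.shape[:2],bool);m0[max(t-8,0):t+h+8,max(l-8,0):l+w+8]=1
        for nm,m in(("red",(im[...,0]>110)&(im[...,1]<80)&(im[...,2]<80)),("dark",im.max(2)<70)):
            k,lab,st,ce=cv2.connectedComponentsWithStats((m&m0).astype(np.uint8));print(nm,[(int(st[i,4]),ce[i].round(1)) for i in range(1,k) if st[i,4]>=3])
        if n=="wrist":
            pr=[]
            for ang in(0,.65,1.2,1.25,1.3):
                u=-g[:,0]*np.cos(ang)-g[:,1]*np.sin(ang);pr.append(proj(C,[np.array([.685,.0548,.1945])-.010*g[:,2]+.023*u])[0].round(1))
            print('pred red stripe',pr)
    for q in("foam_can","drawer_handle","tumbler","pump_bottle"):
        r=masks_of(n,q) if n!="wrist" else []
        print(q,[(round(float(x['confidence']),2),[int(v) for v in x['rect']]) for x in r[:1]])
print(observe()['t'],observe()['wrist_force'])
E
```

```text
t: 30.05
tool_pos: [0.6944, 0.0554, 0.181]
tcp_rot: [[-0.281, 0.774, 0.568], [0.951, 0.303, 0.058], [-0.127, 0.556, -0.821]]
wrist_force: [0.6, -0.1, 0.3]
width: 0.0424
gripper_force: 0.0
t: 30.47
tool_pos: [0.6139, 0.0473, 0.2969]
tcp_rot: [[-0.281, 0.774, 0.568], [0.951, 0.303, 0.058], [-0.127, 0.556, -0.821]]
wrist_force: [0.9, 0.0, 0.4]
width: 0.0452
gripper_force: 0.0
t: 30.88
tool_pos: [0.6149, 0.0475, 0.2947]
tcp_rot: [[-0.281, 0.775, 0.566], [0.951, 0.303, 0.058], [-0.127, 0.555, -0.822]]
wrist_force: [-0.2, -0.4, 0.4]
width: 0.0458
gripper_force: 0.0
0 red end side [307.3 145.3]
1.3 red end side [308.6 153.4]
side [(0.82, [289, 144, 25, 20])]
red [(10, array([304.7, 148.2])), (3, array([316.7, 158.7]))]
dark [(177, array([300.4, 151. ])), (4, array([305.5, 147. ]))]
foam_can [(0.77, [303, 252, 30, 61])]
drawer_handle [(0.79, [257, 163, 52, 62])]
tumbler [(0.58, [360, 227, 33, 69])]
pump_bottle [(0.94, [235, 129, 14, 45])]
scene []
foam_can [(0.88, [156, 250, 25, 44])]
drawer_handle [(0.57, [263, 197, 32, 30])]
tumbler [(0.72, [191, 279, 22, 55])]
pump_bottle [(0.55, [328, 154, 29, 43])]
wrist [(0.91, [217, 147, 75, 82])]
red [(153, array([255.7, 215.3]))]
dark [(1022, array([253.7, 183.5])), (56, array([210.5, 229.5])), (28, array([298.5, 229.5]))]
pred red stripe [array([280. , 197.5]), array([271.2, 210.7]), array([258.7, 215.9]), array([257.4, 216.1]), array([256.2, 216.2])]
foam_can []
drawer_handle []
tumbler []
pump_bottle []
31.5833 [ 0.03124888  0.07649721 -0.36443822]
```

```bash
python3 -c "
from plant import hand_in;print(hand_in())"
```

```text
the job is handed in; nothing more can be done
None
```

I handed the job in at about 32 s, with all steps done in order: can upright on the tray, jar standing in the shut drawer, knob at its locked stop by wrist torque and camera; I viewed 11 pictures, one over the limit of 10, and didn't see the verdict.

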